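# Start the muffin baker

### The job

Start the empty muffin baker from its front console by pushing on its keys (closed fingertips do it, nothing needs gripping): first push the raised end of the mains rocker fully down so that it flips over, then press the long bar key fully down so that it stays down, and last press the large round start button fully down, keep it down for about one second and let it come up again. Do not press a later key before the earlier one is set, do not press the small round stop button, and leave the loose things around the machine where they are, not lifted or shoved.

Things in the scene. Friction and masses are not known exactly. Their poses are not given: they have to be found in the camera images.
- baker: fixed steel bench muffin baker. Origin: on the table under the middle of its console; x points away from the robot side, y along the console. Console 100 (x) x 450 (y) mm, level top 55 mm up; beyond it a dark plate with 12 hollows, 60 mm high. On the console, at x = 0, y = -108, -36, 36, 108 mm, four black units 66 x 62 x 6 mm with white keys, turned like the baker, in changing order
- rocker (a joint): mains rocker: V-shaped see-saw, 60 mm long (baker's x), 28 wide, hinged at its middle 69 mm above the table. 0 to 0.03 rad = off: the half on the robot's side slopes up, its end 81 mm above the table. 0.4 = fully on: that half lies level, top 69 mm above the table, and the far half is raised. Stays where it is left; the near end takes 3 to 4 N
- rocker_pad (a point): point on top of the rocker's half on the robot's side, 22 mm from the hinge, where to push; in the baker's frame it lies 20 to 22 mm to -x of the unit's middle, 78 mm above the table when off and 69 mm when on
- bar_key (a joint): the long bar key, in m pushed down: 0 to 0.0015 = up, 0.008 = fully down against its stop. No spring: it stays where it is pushed; takes about 4 N to move
- bar_top (a point): middle of the top of the bar key: rectangular, 24 mm (baker's x) by 52 mm (baker's y), top 73 mm above the table when up, 65 mm fully down
- start_key (a joint): the large round start button, in m pushed down: 0 = up, 0.007 = fully down against its stop; springs back, needs about 2 N to begin and 6 N to be fully down
- start_top (a point): middle of the top of the large round start button, 34 mm in diameter, top 73 mm above the table when up, 66 mm fully down
- stop_key (a joint): the small round stop button, in m pushed down (0 = up, 0.005 = down); springs back; must not be pressed
- stop_top (a point): middle of the top of the small round stop button, 16 mm in diameter, top 69 mm above the table
- mould: loose small aluminium pudding mould, a closed solid cone 36 mm wide at the foot, 54 mm at the top, 36 mm high, standing on one end of the console (about 190 mm from its middle, at +y of the baker). Origin: centre of its underside
- tub: loose clear plastic tub, 110 mm across, 120 mm high, standing on the table at the baker's +y end. Origin: centre of its underside
- papercup: loose paper cup, 80 mm across, 90 mm high, standing on the table at the baker's -y end. Origin: centre of its underside
- spatula: loose spatula 240 mm long lying on the table in front of the console, between it and the robot, about along the console. Origin: on its underside; its x runs from handle to blade
There are look-alikes about, which are no part of the job. Leave any black or turquoise look-alike of the tub alone.

How it is judged:
On the way, in this order (a step that is already met when the one before it is completed fails the run):
1. the rocker is flipped on (value of joint rocker above 0.34 rad), for 0.2 s.
2. the bar key is fully down (value of joint bar_key above 0.0065 m and value of joint rocker above 0.34 rad), for 0.2 s.
3. the start button is held fully down for half a second (all of step 2 and value of joint start_key above 0.0055 m), for 0.5 s.
At the end, for the whole second after the job is handed in: rocker on (over 0.34 rad of 0.40), bar key down (over 6.5 of 8 mm), start button up again after being held down (over 5.5 of 7 mm) for at least half a second, stop button up, loose things within 25 mm of their places and at rest (all of step 2 and value of joint each of start_key, stop_key below 0.0015 m and distance of each of mould, tub, papercup, spatula from where it was at the start of the episode below 0.025 m and linear speed of each of mould, tub, papercup, spatula below 0.02 m/s); the robot touches nothing.
It fails at once if the bar key is pressed before the rocker is on (value of joint bar_key above 0.0035 m and value of joint rocker below 0.3 rad).
It fails at once if the start button is pressed before the rocker and the bar key are set (value of joint start_key above 0.0025 m and (value of joint bar_key below 0.006 m or value of joint rocker below 0.3 rad)).
It fails at once if the stop button is pressed (value of joint stop_key above 0.002 m).
It fails at once if the mould, tub, paper cup or spatula is moved, lifted or knocked over (distance of any of mould, tub, papercup, spatula from where it was at the start of the episode above 0.025 m or angle between any of mould, tub, papercup's own z axis and vertical above 0.5 rad).
It also fails if it takes over 64 s, if anything falls off the work surface, if the arm or the gripper's body presses on something with over 40 N, if the wrist force passes 120 N, or if a joint passes its speed limit or range.

### The arm

A 7-joint arm with a two-finger parallel gripper is mounted at the origin on the work surface. World frame = base frame: x ahead of the robot, y to its left, z up, the work surface at z = 0. Lengths are in m, angles in rad, forces in N, time in s.
With the tool pointing down it reaches from about 0.425 to 0.95 m from the base axis. Payload 4.7 kg.
Tool frame: the origin (TCP) lies at the very end of the fingers, on their centre line; the grasp point (between the pads) lies 19 mm behind it; z points along the fingers, y is the direction in which the jaws open and shut (so a half turn about z gives the same grasp; the last joint's range is limited). The gripper opens to 85 mm and grips with 20 to 120 N. Pads are 22 mm wide; open, the fingers measure 114 mm over their backs; the gripper's body (76 mm by 85 mm) begins 54 mm behind the grasp point. The pads swing forward as they close: fully open they stand 13 mm farther back than shut.
Start: joints at [1.217, 0.469, -0.049, 1.532, 0.024, 1.141, -0.082], TCP at [0.215, -0.64, 0.231] pointing down, gripper open.
Joint ranges: [-2.59, 2.59], [-0.33, 1.99], [-1.39, 1.29], [0.1, 2.45], [-1.04, 4.18], [0.21, 1.99], [-2.66, 2.66]. Speed limits (rad/s): [2.57, 2.57, 3.14, 3.14, 3.14, 3.14, 3.14].

### API

Orientations are given as [roll, pitch, yaw] about the fixed x, y, z axes, in that order (R = Rz(yaw) Ry(pitch) Rx(roll)).
In Python, from workcell import arm gives the robot as it stands. The module is installed in compiled form; this text tells all that it offers.
- The arm moves only by the tool drive_tool, never from a script. Its argument "plan" is one flat list of numbers, 5 for each row, row after row: the closure in counts, from 0 (fully open) to 255 (shut), then the shift along the world's x, y, z in m, then the turn about the world's z in degrees. A call has 1 to 10 rows; each row is the pose to reach, as a shift and turn from the pose measured when the call began; what a row does not reach only later rows make up. A row lasts 1/10 s, in which the tool goes at most 50 mm and 8.59 degrees, less where a joint would pass 70% of its speed; a pose out of reach is approached as far as the arm can. A call with a gripper value outside its range is refused whole. The fingers move at their own pace and stop on an object; "newtons" is the grip in N (left out, the last holds). Time passes only in rows, so rows that repeat a pose let the fingers close. It gives the time, the measured TCP pose, the force and the opening at its end, in the units of the state.
- arm.read_state(): the state, without advancing time (a new reading comes with each control period).
- arm.get_image(name): name is "side" or "top"; returns (picture, depth): 420x560x3 uint8, red, green, blue; 420x560 float32, m along the optical axis (not along the pixel's ray), 0 where there is no reading.
- arm.camera_info(name): a dict with "vfov" (degrees; the focal length in pixels is half the picture's height over the tangent of half this angle, whatever the lens; pixels are square), "cx", "cy" (the principal point, pixels), "R" (3x3) and "t" (3): a world point X has camera coordinates R X + t. Camera axes: x right, y down, z forward; pixel columns grow to the right and rows downward; lengths in m; the calibration is good to about 2 mm. A picture is of the moment at which its call begins. camera_info takes no time and is no camera call.
- arm.finish_job(): hands the job in, once; it reports no verdict.
Trained networks look in the newest picture that a camera, given by its name, has taken for a name from the list of things; names that differ only in an ending like _2 or _b are one class to them, and where a whole thing is asked for, a point or a joint stands for the part that bears it (a point fixed in the world has none). Each returns a list of dicts, best first, with "conf" (0 to 1); they miss things now and then, are a little off and sometimes report something else, mostly with a low value. They report only what shows in the picture. A call takes as long as a camera call. They do not tell look-alikes from the thing itself.
- arm.search_frame(camera, thing): "position" ([x, y, z] in m, in world coordinates, good to about 4 mm: the middle of the surface that is visible of it).
- arm.landmark_of(camera, thing): "position" ([x, y, z] in m, in world coordinates, good to about 4 mm: a listed point, or the origin of a listed thing).
The state is a dict: "time_s": time; "joints": joint angles; "joint_velocities": joint speeds; "effort": joint torques, N m; "position": TCP position; "orientation": TCP orientation; "wrist_force": force on the tool from outside, world axes, zero at the start; "ft_torque": the same for the moment, N m; "width": finger opening in m.
Only numpy, scipy, OpenCV 4.12 (cv2) and the standard library are available. Lean on these libraries where they do the work, as an engineer would, in place of code of your own. Each camera call takes 0.05 s, during which the arm holds its last target. There are 200 camera calls.

## Working session

There is one attempt and no reset: what is moved stays moved. The work goes in short steps, Python scripts to look and compute and a tool call to move; the robot and the scene stay as the last step left them, time stands still between calls to the robot, and variables do not carry over. Pictures are saved under pics/ and viewed, about 8 in all and at most 12, crops included, and the job is handed in when it is done.

Besides the shell and the picture viewer there is one more tool, called after "Emit:" as name(argument=value, ...) on one line, values as JSON. drive_tool: Moves the arm, as the interface text tells. Its arguments: {"type":"object","properties":{"plan":{"type":"array","items":{"type":"number"}},"newtons":{"type":"number"}},"required":["plan"]}

```bash
mkdir -p pics; python3 - <<'E'
from workcell import arm
import cv2,numpy as np
for c in("top","side"):
    im,d=arm.get_image(c); cv2.imwrite(f"pics/{c}0.png",im[:,:,::-1]); np.savez(f"pics/{c}0.npz",im=im,d=d)
    i=arm.camera_info(c);print(c,i)
    f=210/np.tan(np.radians(i["vfov"]/2));R=np.array(i["R"]);t=np.array(i["t"])
    for n in("rocker_pad","bar_top","start_top","stop_top","baker","mould","tub","papercup","spatula"):
        for q in arm.landmark_of(c,n)[:3]:
            p=R@q["position"]+t; print(n,round(q["conf"],2),np.round(q["position"],3),np.round(p[:2]/p[2]*f+[i["cx"],i["cy"]]))
s=arm.read_state();print(s["time_s"],s["position"],s["orientation"],s["width"])
E
```

```text
top {'vfov': 44.23559170800878, 'cx': 278.671123505597, 'cy': 206.91809446490137, 'R': array([[ 0.00576655, -0.99996091, -0.00670337],
       [-0.9823091 , -0.00440974, -0.18721479],
       [ 0.18717791,  0.00766436, -0.98229613]]), 't': array([0.04310721, 0.60215171, 1.34930193])}
rocker_pad 0.7 [0.55  0.06  0.078] [273. 225.]
rocker_pad 0.54 [ 0.65 -0.35  0.  ] [418. 195.]
bar_top 0.53 [ 0.599 -0.149  0.072] [351. 207.]
start_top 0.48 [ 0.58 -0.01  0.07] [300. 214.]
stop_top 0.52 [ 0.586 -0.079  0.065] [325. 212.]
baker 0.92 [ 0.582 -0.046  0.001] [311. 218.]
mould 0.81 [0.573 0.15  0.05 ] [241. 218.]
tub 0.82 [ 0.6    0.288 -0.001] [193. 211.]
tub 0.74 [0.76  0.294 0.002] [193. 156.]
tub 0.72 [0.456 0.438 0.   ] [138. 262.]
papercup 0.57 [ 0.652 -0.349 -0.   ] [418. 194.]
spatula 0.88 [ 0.462 -0.082  0.001] [325. 261.]
side {'vfov': 43.70105434354732, 'cx': 274.2586782524527, 'cy': 196.56357361946183, 'R': array([[-0.92916042, -0.36964569, -0.00479435],
       [-0.28056948,  0.71357991, -0.64193807],
       [ 0.24071079, -0.59511829, -0.7667415 ]]), 't': array([0.54538266, 0.18796347, 1.26864772])}
rocker_pad 0.63 [0.553 0.06  0.079] [278. 207.]
bar_top 0.51 [ 0.601 -0.153  0.074] [290. 147.]
start_top 0.69 [ 0.577 -0.008  0.068] [279. 188.]
stop_top 0.44 [ 0.593 -0.079  0.065] [283. 168.]
baker 0.82 [ 0.589 -0.041 -0.002] [279. 195.]
baker 0.19 [0.575 0.149 0.059] [256. 236.]
mould 0.64 [0.574 0.148 0.054] [257. 237.]
tub 0.95 [ 0.764  0.294 -0.005] [163. 273.]
tub 0.94 [ 0.601  0.291 -0.003] [223. 293.]
tub 0.93 [ 0.424  0.245 -0.001] [300. 301.]
papercup 0.82 [ 0.646 -0.353 -0.003] [298. 119.]
spatula 0.64 [ 0.46  -0.086  0.001] [329. 196.]
1.0 [ 0.21543807 -0.63972088  0.23135105] [ 3.14148951e+00 -3.77700814e-05  3.24784315e-01] 0.08534416401038866
```

```bash
python3 - <<'E'
import cv2,numpy as np
a=cv2.imread("pics/top0.png");b=cv2.imread("pics/side0.png")
cv2.imwrite("pics/c1.png",np.vstack([cv2.resize(a[150:270,170:430],(650,300),interpolation=2),cv2.resize(b[110:230,160:420],(650,300),interpolation=2)]))
E
```

```text
(no output)
```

View pics/c1.png

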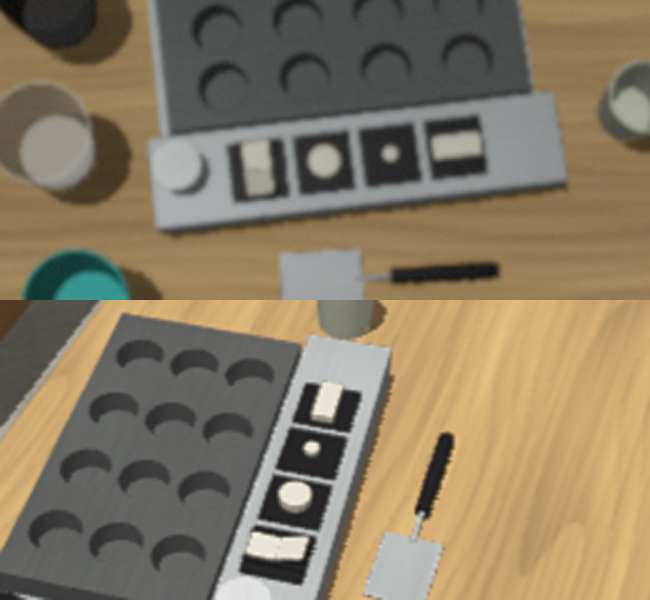

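View pics/top0.png

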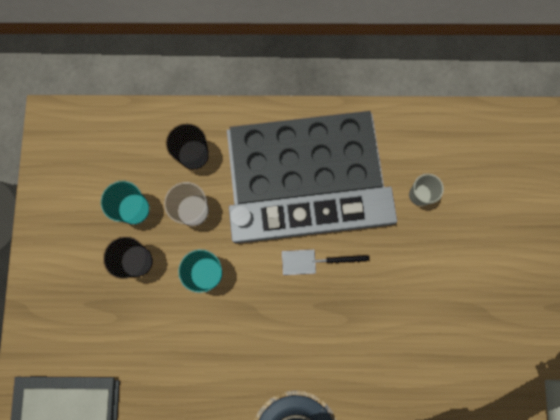

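Units from left to right in the top view: rocker (273,217), start (300,214), stop (326,211), bar (352,208). Each matches its described shape. The clear tub is at (187,205); the turquoise and black ones are look-alikes. The next step is to refine the baker pose.

```bash
python3 - <<'E'
from workcell import arm
import cv2,numpy as np
from scipy.optimize import least_squares
obs=[]
Y={"start":(36,.073),"stop":(-36,.069),"bar":(-108,.073)}
for c,px in(("top",{"start":(300,214),"stop":(326,211),"bar":(352,208)}),("side",{"start":(278,188),"stop":(285,169),"bar":(291,150)})):
    im=np.load(f"pics/{c}0.npz")["im"];i=arm.camera_info(c);f=210/np.tan(np.radians(i["vfov"]/2));R=np.array(i["R"]);t=np.array(i["t"]);C=-R.T@t
    for n,(u,v) in px.items():
        w=im[v-9:v+10,u-11:u+12].min(2).astype(float)
        m=(w>130).astype(np.uint8); k,l,st,ce=cv2.connectedComponentsWithStats(m)
        j=1+np.argmin([np.hypot(*(x-[11,9])) for x in ce[1:]])
        uv=ce[j]+[u-11,v-9]; r=R.T@np.array([*(uv-[i["cx"],i["cy"]])/f,1]);z=Y[n][1]-.001
        P=C+r*(z-C[2])/r[2];print(c,n,st[j,4],uv.round(1),P.round(4));obs.append((Y[n][0]/1e3,P[:2]))
F=lambda p:np.concatenate([p[:2]+y*np.array([-np.sin(p[2]),np.cos(p[2])])-P for y,P in obs])
s=least_squares(F,[.58,-.045,.13]);x,y,a=s.x;print(s.x,np.degrees(a),s.fun.round(4))
for n,bx,by in(("pad",-.022,.108),("start",0,.036),("bar",0,-.108)):print(n,x+bx*np.cos(a)-by*np.sin(a),y+bx*np.sin(a)+by*np.cos(a))
E
```

```text
top start 108 [299.1 213.8] [ 0.5806 -0.0088  0.072 ]
top stop 16 [325.5 211. ] [ 0.5892 -0.0801  0.068 ]
top bar 154 [352.1 207.6] [ 0.5982 -0.1515  0.072 ]
side start 107 [277.5 187.4] [ 0.5792 -0.0041  0.072 ]
side stop 25 [284.2 168.8] [ 0.5878 -0.0753  0.068 ]
side bar 200 [291.  147.1] [ 0.5985 -0.1552  0.072 ]
[ 0.58443408 -0.04345101  0.1247053 ] 7.145087365236822 [-0.0006  0.001  -0.0003  0.001  -0.0003  0.0009  0.0007 -0.0037  0.0011
 -0.0038 -0.0006  0.0046]
pad 0.5491716328175658 0.060973894544671045
start 0.5799563164229455 -0.0077305685950454645
bar 0.5978673715383221 -0.15061231727084357
```

Emit:
drive_tool(plan=[255,0.167,0.35,0,-5,255,0.167,0.35,0,-11.5,255,0.167,0.35,0,-11.5,255,0.167,0.35,0,-11.5,255,0.167,0.35,0,-11.5,255,0.167,0.35,0,-11.5,255,0.167,0.35,0,-11.5,255,0.167,0.35,0,-11.5,255,0.167,0.35,0,-11.5,255,0.167,0.35,0,-11.5], newtons=40)

```text
time_s: 2.0
position: [0.3828, -0.2894, 0.2317]
orientation: [3.141, -0.0, 0.126]
wrist_force: [-0.5, -0.7, -0.5]
width: -0.0001
```

Emit:
drive_tool(plan=[255,0.166,0.35,0,0,255,0.166,0.35,0,0,255,0.166,0.35,0,0,255,0.166,0.35,0,0,255,0.166,0.35,0,0,255,0.166,0.35,0,0,255,0.166,0.35,0,0,255,0.166,0.35,0,0,255,0.166,0.35,-0.06,0,255,0.166,0.35,-0.11,0])

```text
time_s: 3.0
position: [0.5513, 0.0601, 0.1316]
orientation: [3.14, -0.005, 0.125]
wrist_force: [0.5, -1.0, -2.2]
width: 0.0002
```

Emit:
drive_tool(plan=[255,0,0,-0.005,0,255,0,0,-0.01,0,255,0,0,-0.015,0,255,0,0,-0.02,0,255,0,0,-0.025,0,255,0,0,-0.025,0])

```text
time_s: 3.6
position: [0.5513, 0.0599, 0.1068]
orientation: [3.14, -0.006, 0.125]
wrist_force: [-0.1, 0.2, 0.2]
width: 0.0002
```

Emit:
drive_tool(plan=[255,-0.003,0.001,-0.006,0,255,-0.003,0.001,-0.012,0,255,-0.003,0.001,-0.012,0])

```text
time_s: 3.9
position: [0.5475, 0.0608, 0.0939]
orientation: [3.14, -0.004, 0.125]
wrist_force: [0.5, 0.5, 0.3]
width: -0.0003
```

```bash
cat > look.py <<'E'
from workcell import arm
import cv2,numpy as np,sys
u,v=map(int,sys.argv[2:4]);o=[]
for c,(u,v) in(("top",(311,215)),("side",(u,v))):
    im,_=arm.get_image(c);v0=max(v-45,0);o.append(cv2.resize(im[v0:v0+90,u-75:u+75,::-1],(500,300),interpolation=2))
cv2.imwrite(sys.argv[1],np.vstack(o));s=arm.read_state();print(s["time_s"],s["position"],s["wrist_force"])
E
python3 look.py pics/c2.png 280 190
```

```text
4.0 [0.54820039 0.060965   0.0946144 ] [ 0.18632358  0.41066658 -0.26982463]
```

View pics/c2.png

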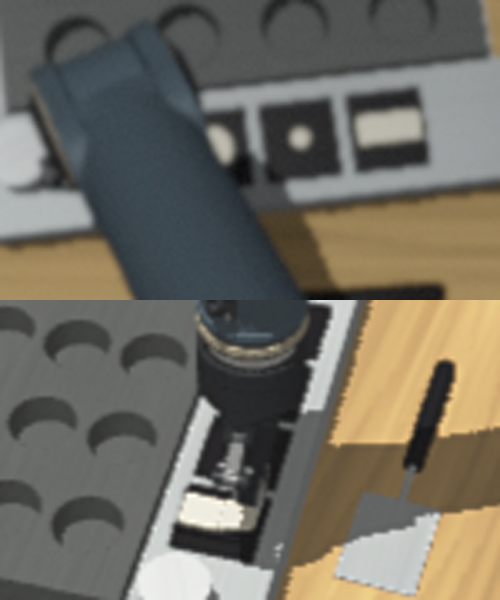

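The fingertips, at crop (235,475) in the side view, hang over the near half of the rocker, clear of the neighbouring keys. Now I push down.

Emit:
drive_tool(plan=[255,0,0,-0.005,0,255,0,0,-0.01,0,255,0,0,-0.014,0,255,0,0,-0.018,0,255,0,0,-0.021,0,255,0,0,-0.024,0,255,0,0,-0.026,0,255,0,0,-0.026,0])

```text
time_s: 4.8
position: [0.548, 0.061, 0.069]
orientation: [3.14, -0.005, 0.125]
wrist_force: [-4.3, -0.7, 7.8]
width: -0.0
```

Emit:
drive_tool(plan=[255,0,0,-0.002,0,255,0,0,-0.003,0,255,0,0,-0.003,0,255,0,0,-0.003,0])

```text
time_s: 5.2
position: [0.5481, 0.061, 0.0688]
orientation: [3.138, -0.005, 0.125]
wrist_force: [-9.9, -1.4, 25.8]
width: 0.0004
```

The force rises steeply at 69 mm, so the rocker is on its stop. I lift and go to the bar.

Emit:
drive_tool(plan=[255,0,0,0.03,0,255,0,0,0.055,0,255,0,0,0.055,0,255,0.05,-0.212,0.055,0,255,0.05,-0.212,0.055,0,255,0.05,-0.212,0.055,0,255,0.05,-0.212,0.055,0,255,0.05,-0.212,0.055,0,255,0.05,-0.212,0.04,0,255,0.05,-0.212,0.03,0])

```text
time_s: 6.2
position: [0.5972, -0.1495, 0.0967]
orientation: [3.14, -0.003, 0.126]
wrist_force: [-0.1, 1.1, -0.4]
width: -0.0003
```

```bash
python3 look.py pics/c3.png 280 165
```

```text
6.3 [ 0.59618168 -0.14781219  0.09605524] [-0.05558684 -0.11336395 -0.06916441]
```

View pics/c3.png

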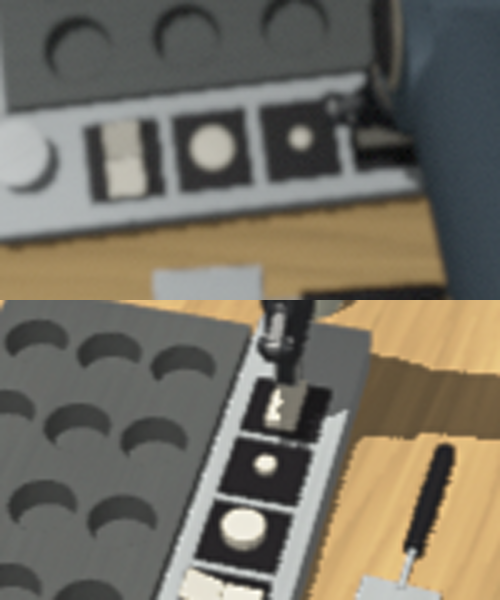

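In the top crop the rocker's near half (127,178) is now the bright, level one, so it has flipped. The fingers are over the bar (side crop 287,405), so I press it.

Emit:
drive_tool(plan=[255,0.002,-0.003,-0.006,0,255,0.002,-0.003,-0.012,0,255,0.002,-0.003,-0.017,0,255,0.002,-0.003,-0.021,0,255,0.002,-0.003,-0.024,0,255,0.002,-0.003,-0.027,0,255,0.002,-0.003,-0.03,0,255,0.002,-0.003,-0.032,0,255,0.002,-0.003,-0.034,0,255,0.002,-0.003,-0.034,0])

```text
time_s: 7.3
position: [0.5982, -0.1507, 0.0647]
orientation: [3.14, 0.0, 0.129]
wrist_force: [-7.5, 1.7, 18.9]
width: 0.0001
```

The bar is on its stop at 65 mm with 19 N. Now the start button.

Emit:
drive_tool(plan=[255,0,0,0.03,0,255,0,0,0.055,0,255,0,0,0.055,0,255,-0.018,0.143,0.055,0,255,-0.018,0.143,0.055,0,255,-0.018,0.143,0.055,0,255,-0.018,0.143,0.055,0,255,-0.018,0.143,0.04,0,255,-0.018,0.143,0.03,0,255,-0.018,0.143,0.03,0])

```text
time_s: 8.3
position: [0.5785, -0.0101, 0.0917]
orientation: [3.14, 0.005, 0.126]
wrist_force: [-1.1, -0.1, -0.3]
width: 0.0001
```

```bash
python3 look.py pics/c4.png 280 165
```

```text
8.4 [ 0.57988346 -0.00933105  0.09357988] [-0.01219616  0.42836312  0.9689685 ]
```

View pics/c4.png

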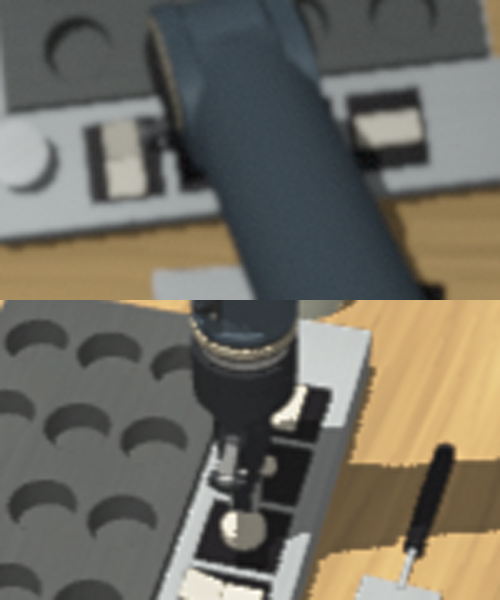

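The fingertips are over the start button (side crop 243,527), clear of the stop button. I press and hold.

Emit:
drive_tool(plan=[255,0,0.001,-0.006,0,255,0,0.001,-0.012,0,255,0,0.001,-0.018,0,255,0,0.001,-0.022,0,255,0,0.001,-0.025,0,255,0,0.001,-0.028,0,255,0,0.001,-0.029,0,255,0,0.001,-0.029,0,255,0,0.001,-0.029,0])

```text
time_s: 9.3
position: [0.5797, -0.0085, 0.066]
orientation: [3.139, 0.002, 0.126]
wrist_force: [-4.5, -0.9, 11.2]
width: 0.0001
```

Emit:
drive_tool(plan=[255,0,0,-0.001,0,255,0,0,-0.001,0,255,0,0,-0.001,0,255,0,0,-0.001,0,255,0,0,-0.001,0,255,0,0,-0.001,0,255,0,0,-0.001,0,255,0,0,-0.001,0])

```text
time_s: 10.1
position: [0.5797, -0.0085, 0.0661]
orientation: [3.138, 0.002, 0.126]
wrist_force: [-4.4, -1.2, 9.8]
width: 0.0001
```

Emit:
drive_tool(plan=[255,0,0,0.03,0,255,0,0,0.08,0,255,0,0,0.13,0,255,0,0,0.16,0,255,0,0,0.16,0,255,-0.1,-0.25,0.16,0,255,-0.1,-0.25,0.16,0,255,-0.1,-0.25,0.16,0,255,-0.1,-0.25,0.16,0,255,-0.1,-0.25,0.16,0])

```text
time_s: 11.1
position: [0.4854, -0.2421, 0.225]
orientation: [3.139, 0.003, 0.126]
wrist_force: [1.1, -0.6, 0.6]
width: -0.0001
```

Emit:
drive_tool(plan=[255,-0.03,-0.1,0,0,255,-0.06,-0.2,0,0,255,-0.06,-0.2,0,0,255,-0.06,-0.2,0,0,255,-0.06,-0.2,0,0,255,-0.06,-0.2,0,0])

```text
time_s: 11.7
position: [0.4235, -0.4441, 0.2232]
orientation: [3.14, 0.005, 0.122]
wrist_force: [0.1, 1.6, -0.6]
width: -0.0001
```

```bash
python3 look.py pics/c5.png 280 165; python3 - <<'E'
from workcell import arm
import numpy as np
for c in("top","side"):
    for n in("bar_top","start_top","stop_top","rocker_pad","mould","tub","papercup","spatula"):
        print(c,n,[np.round(q["position"],3).tolist() for q in arm.landmark_of(c,n)[:3]])
E
```

```text
11.8 [ 0.42613977 -0.44015278  0.22401564] [ 0.35680251  0.863713   -0.53731032]
top bar_top [[0.601, -0.152, 0.064]]
top start_top [[0.579, -0.006, 0.074]]
top stop_top [[0.575, 0.148, 0.054], [0.586, -0.081, 0.066]]
top rocker_pad [[0.55, 0.059, 0.07], [0.583, -0.045, 0.002]]
top mould [[0.571, 0.149, 0.054], [0.648, -0.347, -0.002]]
top tub [[0.602, 0.454, 0.006], [0.461, 0.442, 0.0], [0.762, 0.296, 0.001]]
top papercup [[0.651, -0.351, -0.002]]
top spatula [[0.464, -0.081, -0.002]]
side bar_top [[0.599, -0.15, 0.064]]
side start_top [[0.58, -0.009, 0.067]]
side stop_top [[0.591, -0.078, 0.065]]
side rocker_pad [[0.552, 0.061, 0.068]]
side mould [[0.573, 0.15, 0.058]]
side tub [[0.761, 0.293, -0.004], [0.425, 0.243, 0.001], [0.458, 0.443, -0.001]]
side papercup [[0.645, -0.358, -0.003]]
side spatula [[0.461, -0.086, 0.003]]
```

View pics/c5.png

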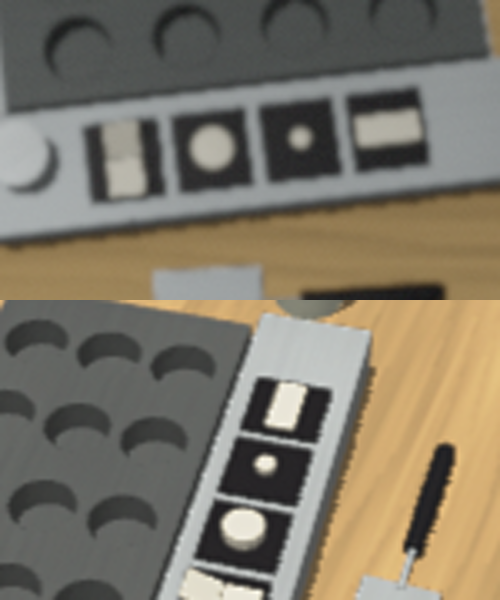

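The rocker is on, with its pad at about 69 mm. The bar is down at 64 mm, start is raised again and the loose things are in place. Handing in.

```bash
python3 -c "
from workcell import arm
print(arm.finish_job())"
```

```text
the job is handed in; nothing more can be done
None
```

I flipped the rocker on, pressed the bar key down, held the start button down for about a second, then backed the arm off and handed the job in. No verdict was reported.

| Key | At the end of the press | Force | Last check |
|---|---|---|---|
| Rocker | 69 mm, at its stop | 26 N | Pad seen at 68–70 mm, which is on |
| Bar key | 65 mm, at its stop | 19 N | Top seen at 64 mm, which is down |
| Start button | 66 mm, at its stop, held about 1 s | 10–11 N | Top camera gave 74 mm and side camera 67 mm |

- **Start button:** the two cameras disagreed on its height after release. The side camera had also read low (68 mm) before any press, and in the picture the button stands proud, so I take it as up.
- **Stop button:** it was not touched, and its height reads the same as at the start.
- **Loose things:** the mould, paper cup and spatula were found within a few mm of where they started.
- **Clear tub:** the networks' three best detections at the end were all look-alikes, so I did not measure it again. The arm never came near it.

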